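# Zero the bench comparator and hold its probe up

## Task

Set the bench comparator to zero on its gauge block: switch the display unit fully on at its green rocker, then, with the probe still resting on the block, press the blue zero key right in and let it come back out; then press the red lift paddle well down and keep it there, so that the probe stands clear of the block for a colleague to take it out. Finish while still holding the paddle down. Only push with the fingertips: pick nothing up, leave the two white keys alone and disturb neither the gauge block nor the things round about.

Things in the scene. Friction and masses are not known exactly. Their poses are not given: they have to be found in the camera images.
- console: Display unit, fixed: light grey, 150 x 212 x 77 mm, origin at centre of underside; -x is its front, +y left seen from the front. Flat dark key deck 36 mm high from x = -68 to +14 mm; behind it a sloping dark screen, top 77 mm. At x = -27 mm, left to right: white key (y = +73 mm), blue zero key (+28), white key (-17), green rocker in a black bezel (-70).
- power_end (a point): Point on top of the green rocker near its front end (white dot), 18 mm before its axis, 57 mm above the bench when off; moves with it. Rocker 44 mm (console x) x 23 mm, a shallow V; axis along console y at x = -27 mm, 45.5 mm up. Off: front end up. Pressing the front end down 7 mm (about 2 N), until its front half lies level, turns it on; it is stiff and stays where it is left.
- power (a joint): Angle of the green rocker, rad: 0 off (front end up), 0.4 fully on (front end down). It stays where it is left.
- zero_key_top (a point): Centre of the top of the blue zero key: square cap 25 x 25 mm, top 46.5 mm above the bench (10 mm above the deck) when out; moves with the key, which goes straight down 5 mm. The white keys are 45 mm to either side, with the same size and height.
- zero_key (a joint): Travel of the blue zero key, m: 0 out, 0.005 fully pressed. Its spring needs 1.4 N to start and 4.9 N fully in; it comes back by itself.
- memory_key (a joint): Travel of the white key left of the blue one, m: 0 out, 0.005 fully pressed. To be left alone.
- unit_key (a joint): Travel of the white key right of the blue one (between it and the rocker), m: 0 out, 0.005 fully pressed. To be left alone.
- stand: Bench comparator, fixed: grey base 150 x 110 x 24 mm, origin at centre of underside; -x front, +y left seen from the front. Column at x = +45 mm, top 179 mm. Round digital indicator (59 mm) with vertical spindle at x = -30, y = 0 mm over an anvil 34 mm high; spindle cap top 170 mm. See-saw lift lever on its left, pivot at x = -30, y = +20, z = 162 mm; red paddle on its outer end.
- paddle_top (a point): Middle of the domed top of the red round lift paddle (29 mm across), 184 mm above the bench at rest; moves with it. It sits 60 mm from the lever's pivot towards the stand's +y, leaning up 0.22 rad at rest, and swings down about the pivot, 27 mm at full travel. Nothing is under it above the base.
- spindle (a joint): Height of the probe spindle, m: about 0 when its tip rests on the gauge block (54 mm above the bench), 0.009 with the lift paddle at its stop; it rises 0.02 m for each rad the lift lever is pressed down, and sinks below 0 if the block is gone.
- gauge_block: Steel gauge block, 9 mm (x) x 30 mm (y) x 20 mm high, loose on the anvil under the probe; origin at the centre of its underside. Not to be disturbed.
- ring_gauge: Loose steel ring gauge, 58 mm across and 18 mm high, lying on the bench; origin at the centre of its underside. A bystander.
- gauge_block_long: Loose steel gauge block, 9 x 35 x 9 mm, lying on the bench; origin at the centre of its underside. A bystander.
- gauge_block_low: Loose steel gauge block, 9 x 30 x 12 mm, lying on the bench; origin at the centre of its underside. A bystander.
- paddle: The see-saw lift lever with the red paddle; origin on its pivot (stand x = -30, y = +20, z = 162 mm), axes as the stand's at rest. Pressed down it turns up to 0.45 rad, to its stop. Its spring needs 0.6 N at the red paddle to start, 3 N at the stop; let go, it returns and the probe drops on the block again.
- tweezers: Loose steel tweezers, 122 mm long (y) and 8 mm high, lying on the bench; origin at the centre of the underside. A bystander.
- pen_blue: Loose pen with a blue end, 136 mm long (y) and 11 mm high, lying on the bench; origin at the centre of the underside. A bystander.
- eraser: Loose white eraser, 17 x 42 x 12 mm, lying on the bench; origin at the centre of the underside. A bystander.

How it is judged:
On the way, in this order (a step that is already met when the one before it is completed fails the run):
1. The display unit is switched on at its green rocker, the probe resting on the block (value of joint power above 0.33 rad and value of joint spindle below 0.0015 m), for 0.2 s.
2. The blue zero key is pressed in while the unit is on and the probe rests on the gauge block (value of joint zero_key above 0.0035 m and value of joint power above 0.33 rad and value of joint spindle between -0.0012 and 0.0012 m), for 0.1 s.
3. The zero key is out again and the red paddle is pressed down by the fingers, so that the probe is lifted off the block (value of joint zero_key below 0.001 m and value of joint spindle above 0.0055 m and contact force between the fingers and paddle above 0.5 N), for 0.3 s.
At the end, for the whole second after the job is handed in: The fingers hold the red paddle down (at least 0.5 N) with the probe lifted at least 5.5 mm and steady, the rocker is on, the zero key is out, and the gauge block stands upright within 4 mm of where it was (all of step 3 and velocity of joint spindle between -0.005 and 0.005 m/s and value of joint power above 0.33 rad and distance of gauge_block from where it was at the start of the episode below 0.004 m and angle between gauge_block's own z axis and vertical below 0.1 rad); the arm keeps its last pose, push and grip.
It fails at once if The zero key is pressed while the display unit is off (value of joint zero_key above 0.002 m and value of joint power below 0.2 rad).
It fails at once if A white key is pressed in by more than 2 mm (value of joint any of memory_key, unit_key above 0.002 m).
It fails at once if The gauge block under the probe is shifted by more than 4 mm, lifted or touched by the robot (distance of gauge_block from where it was at the start of the episode above 0.004 m or contact force between any of the arm, the fingers and gauge_block above 0.1 N).
It fails at once if A loose bystander (ring gauge, one of the two other gauge blocks, tweezers, pen, eraser) is moved or lifted by more than 10 mm (distance of any of ring_gauge, gauge_block_long, gauge_block_low, tweezers, pen_blue, eraser from where it was at the start of the episode above 0.01 m).
It also fails if it takes over 48 s, if anything falls off the work surface, if the arm or the gripper's body presses on something with over 40 N, if the wrist force passes 120 N, or if a joint passes its speed limit or range.

## Robot

A 6-joint arm with a two-finger parallel gripper is mounted at the origin on a cart in front of the work surface, level with it; the furniture and walls round the work are solid. World frame = base frame: x ahead of the robot, y to its left, z up, the work surface at z = 0. Lengths are in m, angles in rad, forces in N, time in s.
With the tool pointing down it reaches from about 0.325 to 0.775 m from the base axis. Payload 5.5 kg.
Tool frame: the origin (TCP) lies at the very end of the fingers, on their centre line; the grasp point (between the pads) lies 19 mm behind it; y points along the fingers, x is the direction in which the jaws open and shut, and the axes are right-handed (so a half turn about y gives the same grasp; the last joint's range is limited). The gripper opens to 88 mm and grips with 3 to 60 N. Pads are 20 mm wide; open, the fingers measure 115 mm over their backs; the gripper's body (75 mm by 178 mm) begins 61 mm behind the grasp point.
Start: joints at [-1.255, 0.091, 1.231, -0, 1.82, -0.057], TCP at [0.219, -0.559, 0.2] pointing down, gripper open.
Joint ranges: [-2.87, 2.87], [-0.86, 2.18], [0.17, 2.46], [-1.51, 4.65], [0.06, 2.69], [-2.65, 2.65]. Speed limits (rad/s): [2.57, 2.57, 3.01, 3.14, 3.14, 3.14].

## Interface

Orientations are given as a 3x3 rotation matrix whose columns are the frame's x, y, z axes.
In Python, from bench import arm gives the robot as it stands.
- The arm moves only by the tool carry_out, never from a script. Its arguments are lists of equal length, an entry for each row: "xyz": the shift along the tool's x, y, z in cm, a list of three; "yaw": the turn about the tool's y in degrees. A call has exactly 10 rows; each row shifts and turns the pose as measured when the row begins, along the tool's axes as they then stand; what a row does not reach is not made up. A row lasts 1/12 s, in which the tool goes at most 41.7 mm and 7.16 degrees, less where a joint would pass 70% of its speed; a pose out of reach is approached as far as the arm can. A call with a gripper value outside its range is refused whole. "hand" is the closure in counts, from 0 (fully open) to 255 (shut), set as the call begins (left out, the last holds). The fingers move at their own pace and stop on an object; the grip force is fixed at half the most. Time passes only in rows, so rows that do not move let the fingers close, or fill a call up. It gives the time, the measured TCP pose, the force and the opening at its end, in the units of the state.
- arm.observe(): the state, without advancing time (a new reading comes with each control period).
- arm.camera(name): name is "scene" or "top" or "wrist"; returns a dict with "color" (480x640x3 uint8, red, green, blue), "vertical_fov" (degrees; the focal length in pixels is half the picture's height over the tangent of half this angle, whatever the lens; pixels are square), "cx", "cy" (the principal point, pixels), "k1" (the pictures are not rectified: a ray, as slopes to the right and down, at radius r is drawn at 1 + k1 r^2 times it, then the intrinsics apply), "rvec" (rotation vector, rad) and "tvec" (3), from world to camera coordinates, as OpenCV has them. Camera axes: x right, y down, z forward; pixel columns grow to the right and rows downward; lengths in m; the calibration is good to about 2 mm. A picture is of the moment at which its call begins. There is no depth.
- arm.finish_job(): hands the job in, once; it reports no verdict.
Trained networks look in a picture, given as the dict that the camera call returned (one of the last four; its "shot" number tells which), for a name from the list of things; names that differ only in an ending like _2 or _b are one class to them, and where a whole thing is asked for, a point or a joint stands for the part that bears it (a point fixed in the world has none). Each returns a list of dicts, best first, with "confidence" (0 to 1); they miss things now and then, are a little off and sometimes report something else, mostly with a low value. They report only what shows in the picture. A call takes as long as a camera call.
- arm.find_in(picture, query): "position" ([column, row] in pixels, amid what is visible of it).
The state is a dict: "time_s": time; "joint_pos": joint angles; "qvel": joint speeds; "effort": joint torques, N m; "eef_pos": TCP position; "tool_rot": TCP orientation; "contact_force": force on the tool from outside, world axes, zero at the start; "wrist_torque": the same for the moment, N m; "gripper_width": finger opening in m.
Only numpy, scipy, OpenCV 4.12 (cv2) and the standard library are available. Lean on these libraries where they do the work, as an engineer would, in place of code of your own. Each camera call takes 0.05 s, during which the arm holds its last target.

## Working session

There is one attempt and no reset: what is moved stays moved. The work goes in short steps, Python scripts to look and compute and a tool call to move; the robot and the scene stay as the last step left them, time stands still between calls to the robot, and variables do not carry over. Pictures are saved under pics/ and viewed, and the job is handed in when it is done.

Besides the shell and the picture viewer there is one more tool, called after "Emit:" by a JSON object that holds its "name" and its "arguments". carry_out: Moves the arm, as the interface text tells. Its arguments: {"type":"object","properties":{"xyz":{"type":"array"},"yaw":{"type":"array"},"hand":{"type":"number"}},"required":["xyz","yaw"]}

```bash
mkdir -p pics; ls; python3 - <<'E'
from bench import arm
import cv2
s=arm.observe()
for k,v in s.items(): print(k,v)
for n in ["scene","top","wrist"]:
    p=arm.camera(n)
    cv2.imwrite(f"pics/{n}0.png",p["color"][:,:,::-1])
    print(n,{k:v for k,v in p.items() if k!="color"})
    for q in ["console","power_end","zero_key_top","memory_key","unit_key","stand","paddle_top","gauge_block","ring_gauge","spindle"]:
        r=arm.find_in(p,q)
        print(q,[(x["position"],x["confidence"]) for x in r[:2]])
print(arm.observe()["time_s"])
E
```

```text
pics
time_s 0.0
joint_pos [-1.25469571e+00  9.18634881e-02  1.23189994e+00 -5.77889003e-06
  1.81979991e+00 -5.67020994e-02]
qvel [-0.0014749   0.00177483 -0.00064089  0.00088112  0.0005627  -0.00024596]
effort [-3.63281484e-03 -4.46455550e+01 -4.06449759e+01  6.95881457e-02
  2.95332307e-02 -1.57815480e-04]
eef_pos [ 0.21842315 -0.5584568   0.19909622]
tool_rot [[ 3.64225127e-01 -6.17936479e-04  9.31310729e-01]
 [-9.31308855e-01  1.87130832e-03  3.64225636e-01]
 [-1.96783782e-03 -9.99998058e-01  1.06087796e-04]]
contact_force [0.28699586 0.55627786 0.12149045]
wrist_torque [-0.00673694  0.01527588 -0.03994483]
gripper_width 0.08770593769418074
scene {'vertical_fov': 43.68133268261007, 'cx': 332.2657862354637, 'cy': 235.84943906793362, 'k1': -0.1374206372222658, 'rvec': array([ 2.12576088, -0.49897056,  0.29087878]), 'tvec': array([-0.57194439,  0.11160564,  1.15625783]), 'shot': 1}
console [([345.0, 313.3], 0.77)]
power_end [([313.9, 321.4], 0.76), ([331.1, 160.6], 0.54)]
zero_key_top [([331.1, 288.1], 0.58)]
memory_key [([338.2, 273.4], 0.53)]
unit_key [([324.8, 305.6], 0.6), ([337
[... 461 characters left out ...]
, 0.83)]
power_end [([329.2, 315.4], 0.72)]
zero_key_top [([331.4, 243.8], 0.68)]
memory_key [([316.6, 230.1], 0.46)]
unit_key [([344.9, 251.2], 0.67)]
stand [([227.7, 183.4], 0.61)]
paddle_top [([193.6, 149.3], 0.67)]
gauge_block [([330.9, 315.9], 0.6)]
ring_gauge [([410.0, 212.1], 0.81)]
spindle [([329.8, 241.6], 0.68)]
wrist {'vertical_fov': 59.26433489164721, 'cx': 322.626511981394, 'cy': 239.29392438580058, 'k1': 0.007550090365577848, 'rvec': array([-2.39731411,  1.63684319,  0.23288436]), 'tvec': array([-0.59852253, -0.03243275,  0.39136202]), 'shot': 3}
console []
power_end []
zero_key_top []
memory_key []
unit_key []
stand []
paddle_top []
gauge_block []
ring_gauge []
spindle []
1.65
```

View pictures.

View pics/scene0.png

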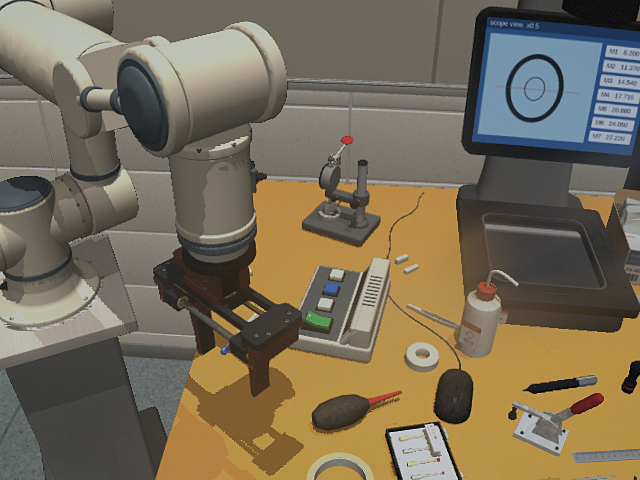

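View pics/top0.png

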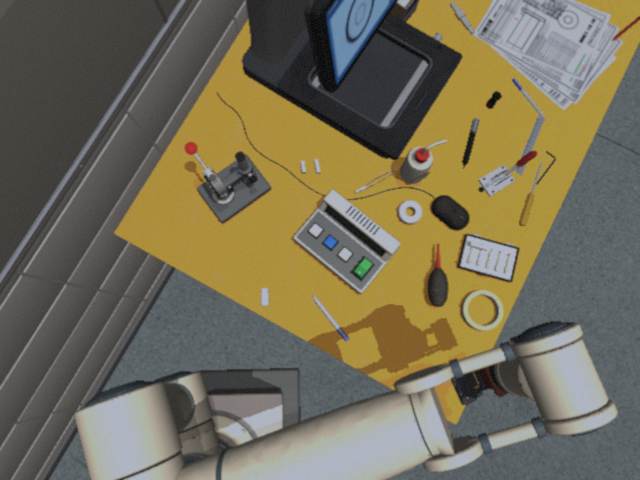

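```bash
python3 - <<'E'
import cv2,numpy as np
for n,crop in [("scene",(270,120,400,370)),("top",(170,130,410,300))]:
    im=cv2.imread(f"pics/{n}0.png"); hsv=cv2.cvtColor(im,cv2.COLOR_BGR2HSV)
    x0,y0,x1,y1=crop
    for c,lo,hi in [("blue",(105,120,60),(130,255,255)),("green",(45,120,60),(75,255,255)),("red",(0,170,90),(6,255,255))]:
        m=cv2.inRange(hsv,lo,hi); k,_,st,ce=cv2.connectedComponentsWithStats(m)
        for i in range(1,k):
            if st[i,4]>15 and x0<ce[i][0]<x1 and y0<ce[i][1]<y1: print(n,c,st[i],ce[i].round(2))
    cv2.imwrite(f"pics/{n}0c.png",cv2.resize(im[y0:y1,x0:x1],None,fx=3 if n=="top" else 2.4,fy=3 if n=="top" else 2.4,interpolation=cv2.INTER_CUBIC))
im=cv2.imread("pics/scene0.png")
cv2.imwrite("pics/scene0d.png",cv2.resize(im[250:370,280:400],None,fx=5,fy=5,interpolation=cv2.INTER_CUBIC))
im=cv2.imread("pics/top0.png")
cv2.imwrite("pics/top0d.png",cv2.resize(im[185:295,285:405],None,fx=5,fy=5,interpolation=cv2.INTER_CUBIC))
cv2.imwrite("pics/top0e.png",cv2.resize(im[130:230,180:280],None,fx=6,fy=6,interpolation=cv2.INTER_CUBIC))
im=cv2.imread("pics/scene0.png")
cv2.imwrite("pics/scene0e.png",cv2.resize(im[125:250,290:390],None,fx=4.8,fy=4.8,interpolation=cv2.INTER_CUBIC))
E
```

```text
scene blue [324 283  14  10 110] [330.74 287.36]
scene red [341 136  12   8  68] [346.66 139.37]
top blue [323 235  14  14 119] [329.8  241.82]
top green [354 259  18  19 182] [362.66 267.45]
top red [185 143  12  11 100] [190.49 147.91]
```

View pics/scene0d.png

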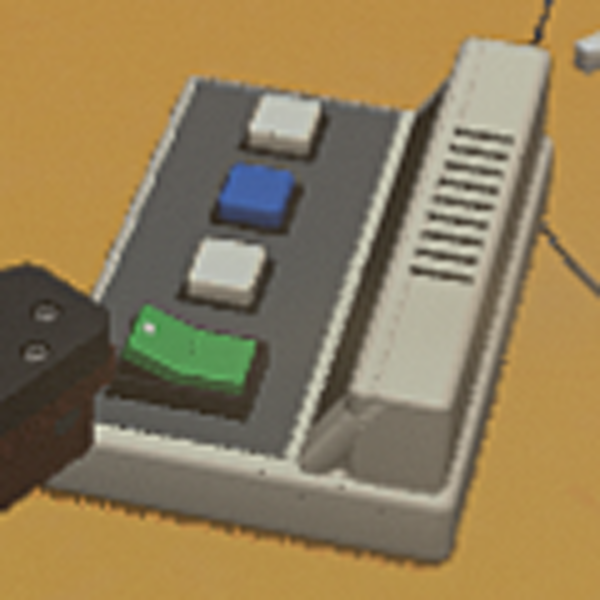

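View pics/top0d.png

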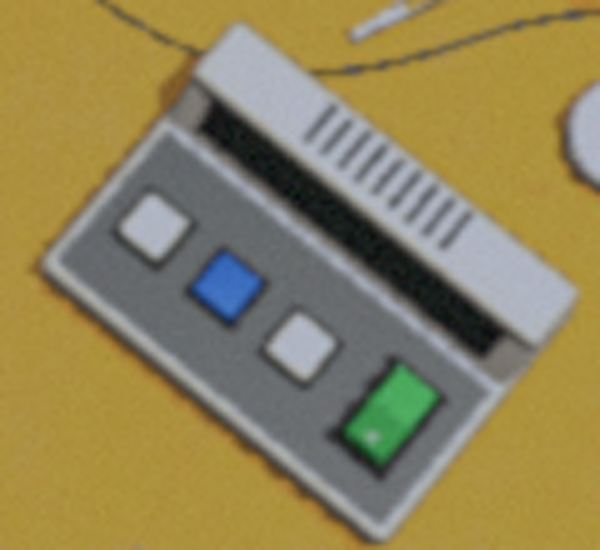

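View pics/top0e.png

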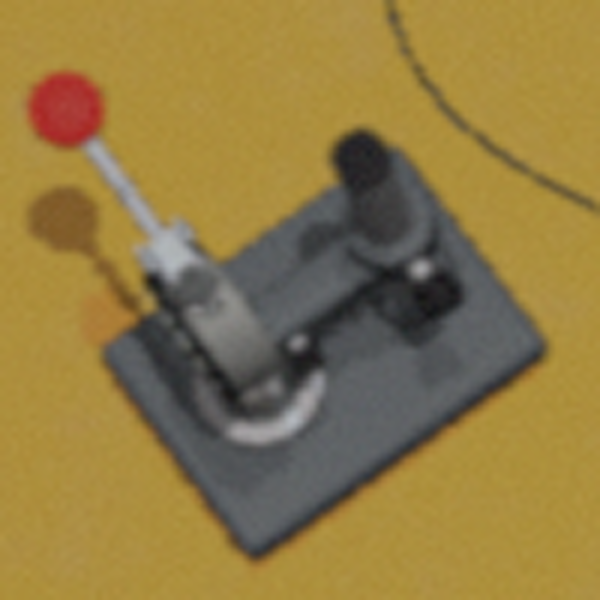

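View pics/scene0e.png

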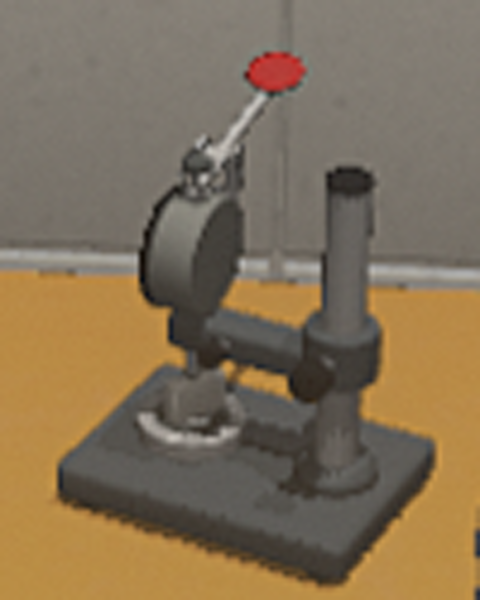

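```bash
cat > h.py <<'E'
import numpy as np,cv2
from scipy.optimize import least_squares
CAM={"scene":dict(vf=43.68133268261007,cx=332.2657862354637,cy=235.84943906793362,k1=-0.1374206372222658,r=[ 2.12576088,-0.49897056,0.29087878],t=[-0.57194439,0.11160564,1.15625783]),
"top":dict(vf=47.911579648815724,cx=314.1379260047302,cy=234.54908373704006,k1=0.007704326661515934,r=[2.09887714,-2.14844981,0.19958564],t=[-0.23249538,0.51730616,1.224447])}
def proj(n,P):
    c=CAM[n]; f=240/np.tan(np.radians(c["vf"]/2))
    K=np.array([[f,0,c["cx"]],[0,f,c["cy"]],[0,0,1]])
    return cv2.projectPoints(np.asarray(P,float).reshape(-1,1,3),np.array(c["r"]),np.array(c["t"]),K,np.array([c["k1"],0,0,0,0]))[0].reshape(-1,2)
def place(p,L):
    L=np.asarray(L,float)/1000; c,s=np.cos(p[2]),np.sin(p[2])
    return np.c_[p[0]+c*L[:,0]-s*L[:,1],p[1]+s*L[:,0]+c*L[:,1],L[:,2]]
def fit(L,obs,p0):
    def res(p):
        W=place(p,L); return np.concatenate([(proj(n,W[i])-o).ravel() for n,i,o in obs])
    r=least_squares(res,p0,loss="soft_l1"); return r.x,res(r.x).reshape(-1,2)
def tri(uv):
    return least_squares(lambda P:np.concatenate([(proj(n,P)[0]-o) for n,o in uv.items()]),[.4,0,.1])
def uc(pts,off,s): return (np.array(pts,float)+.5)/s-.5+np.array(off)
E
python3 - <<'E'
from h import *
L=[(-27,73,46.5),(-27,28,46.5),(-27,-17,46.5),(-45,-70,57)]
obs=[("top",[0,1,2,3],uc([(154,226),(227,285),(300,344),(373,436)],(285,185),5)),
("scene",[0,1,2,3],uc([(287,121),(257,191),(230,267),(150,327)],(280,250),5))]
best=min((fit(L,obs,[.5,-.1,a]) for a in np.arange(-3,3,.7)),key=lambda r:(r[1]**2).sum())
print("console",best[0]); print(best[1].round(2)); print(place(best[0],L).round(4))
for i in range(4): print(tri({"top":obs[0][2][i],"scene":obs[1][2][i]}).x.round(4))
S=[(-75,55,24),(-75,-55,24),(75,-55,24),(75,55,24),(45,0,179),(-30,78.5,184)]
so=[("top",[0,1,2,3,4,5],np.r_[uc([(107,350),(254,550),(543,347),(400,152),(361,155)],(180,130),6),[[190.5,148.0]]]),
("scene",[0,1,2,3,4,5],np.r_[uc([(162,366),(62,470),(338,560),(433,437),(350,178)],(290,125),4.8),[[346.66,139.37]]])]
b=min((fit(S,so,[.5,.2,a]) for a in np.arange(-3,3,.7)),key=lambda r:(r[1]**2).sum())
print("stand",b[0]); print(b[1].round(2)); print(place(b[0],S).round(4))
r=tri({"top":so[0][2][5],"scene":so[1][2][5]});print(r.x,r.fun)
E
```

```text
console [ 0.49858468 -0.32017958 -0.68884012]
[[-0.47 -0.29]
 [-0.03 -0.51]
 [ 0.53 -0.64]
 [-0.36  0.35]
 [-0.65 -0.35]
 [ 0.28  0.04]
 [ 0.28  0.18]
 [-0.64  1.39]]
[[ 0.5241 -0.2467  0.0465]
 [ 0.4955 -0.2814  0.0465]
 [ 0.4669 -0.3161  0.0465]
 [ 0.4194 -0.3456  0.057 ]]
[ 0.5242 -0.248   0.0464]
[ 0.4946 -0.2816  0.047 ]
[ 0.4663 -0.3151  0.0463]
[ 0.4201 -0.3463  0.0604]
stand [ 0.6378483  -0.0507825  -0.94970622]
[[-1.88  0.01]
 [-0.46  1.93]
 [ 1.65 -0.36]
 [-0.72 -2.23]
 [ 0.25  0.64]
 [-0.07 -0.51]
 [-0.19 -0.34]
 [-2.53  0.07]
 [ 0.69 -0.1 ]
 [ 1.37  1.46]
 [-0.21  1.4 ]
 [ 0.12 -0.05]]
[[ 0.6389  0.0422  0.024 ]
 [ 0.5495 -0.0218  0.024 ]
 [ 0.6368 -0.1438  0.024 ]
 [ 0.7262 -0.0798  0.024 ]
 [ 0.664  -0.0874  0.179 ]
 [ 0.6842  0.0193  0.184 ]]
[0.68335587 0.01897641 0.18410031] [ 0.05490643 -0.1475745  -0.15796102  0.03762818]
```

Emit:
{"name": "carry_out", "arguments": {"xyz": [[0,0,0],[0,0,0],[0,0,0],[0,0,0],[0,0,0],[0,0,0],[0,0,0],[0,0,0],[0,0,0],[0,0,0]], "yaw": [-4,-4,-4,-4,-4,-4,-4,-1,0,0], "hand": 255}}

```text
time_s: 2.48
eef_pos: [0.2185, -0.5588, 0.2002]
tool_rot: [[0.784, -0.0, 0.621], [-0.621, 0.0, 0.784], [-0.0, -1.0, -0.0]]
contact_force: [0.7, -0.7, 0.1]
gripper_width: 0.0246
```

```bash
cat > go.py <<'E'
import sys,numpy as np
from bench import arm
s=arm.observe(); R=s["tool_rot"]; p=s["eef_pos"]
print("t",round(s["time_s"],2),"p",p.round(4),"yaw",np.arctan2(R[1,2],R[0,2]).round(3),"yaxis",R[:,1].round(4),"F",s["contact_force"].round(2),"w",round(s["gripper_width"],4))
if len(sys.argv)>3:
    d=np.array([float(a) for a in sys.argv[1:4]])-p
    print("tool shift cm",(R.T@d*100).round(2))
E
python3 go.py 0.4195 -0.346 0.10; python3 -c "
from h import *
# wall foot
for uv in [(118,235),(190,105),(240,20)]:
    r=least_squares(lambda q:proj('top',[q[0],q[1],0])[0]-uv,[.5,0]);print(uv,r.x.round(3))"
```

```text
t 2.48 p [ 0.2185 -0.5588  0.2002] yaw 0.901 yaxis [-0.  0. -1.] F [ 0.7  -0.68  0.09] w 0.0246
tool shift cm [ 2.53 10.02 29.16]
(118, 235) [0.531 0.235]
(190, 105) [0.866 0.065]
(240, 20) [ 1.102 -0.062]
```

Emit:
{"name": "carry_out", "arguments": {"xyz": [[0.25,0.5,2.9],[0.25,0.5,2.9],[0.25,1,2.9],[0.25,1,2.9],[0.25,1,2.9],[0.25,1,2.9],[0.25,1,2.9],[0.25,1,2.9],[0.25,1,2.9],[0.25,1,2.9]], "yaw": [0,0,0,0,0,0,0,0,0,0]}}

```text
time_s: 3.32
eef_pos: [0.4247, -0.3463, 0.1086]
tool_rot: [[0.765, 0.002, 0.644], [-0.644, -0.008, 0.765], [0.007, -1.0, -0.004]]
contact_force: [-0.7, -0.2, -0.2]
gripper_width: 0.0004
```

```bash
python3 go.py 0.4195 -0.346 0.07; python3 - <<'E'
from bench import arm
import cv2
p=arm.camera("wrist");cv2.imwrite("pics/w1.png",p["color"][:,:,::-1])
p=arm.camera("scene");cv2.imwrite("pics/s1.png",cv2.resize(p["color"][200:400,240:440,::-1],None,fx=3,fy=3,interpolation=cv2.INTER_CUBIC))
E
```

```text
t 3.32 p [ 0.4247 -0.3463  0.1086] yaw 0.871 yaxis [ 0.0023 -0.0075 -1.    ] F [-0.71 -0.22 -0.21] w 0.0004
tool shift cm [-0.44  3.85 -0.3 ]
```

View pics/w1.png

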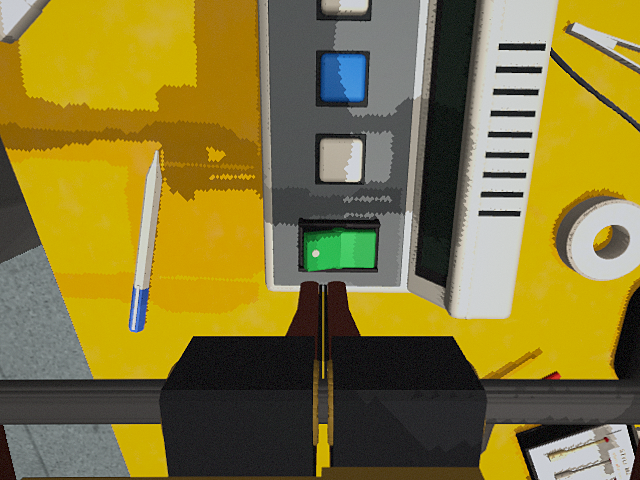

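View pics/s1.png

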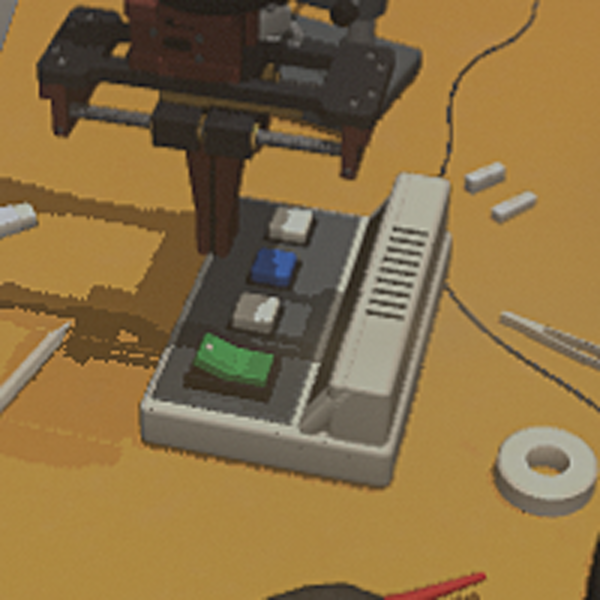

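```bash
python3 - <<'E'
from bench import arm
import cv2,numpy as np
from h import *
p=arm.camera("wrist")
CAM["wrist"]=dict(vf=p["vertical_fov"],cx=p["cx"],cy=p["cy"],k1=p["k1"],r=p["rvec"],t=p["tvec"])
s=arm.observe()
print("tcp px",proj("wrist",s["eef_pos"]))
cv2.imwrite("pics/w2.png",cv2.resize(p["color"][200:320,240:400,::-1],None,fx=4,fy=4))
hsv=cv2.cvtColor(p["color"],cv2.COLOR_RGB2HSV)
m=cv2.inRange(hsv,(100,120,60),(125,255,255))[40:115,300:380]; k,_,st,ce=cv2.connectedComponentsWithStats(m); i=1+np.argmax(st[1:,4]); b=ce[i]+[300,40]; print("blue",b,st[i])
for n,uv,z in [("dot",(316,254),.057),("blue",b,.0465),("unit",(341,160),.0465)]:
    print(n,least_squares(lambda q:proj('wrist',[q[0],q[1],z])[0]-uv,[.45,-.3]).x.round(4))
E
python3 go.py .4195 -.346 .07
```

```text
tcp px [[324.53759749 294.20053314]]
blue [345.7867036   82.15558633] [  23   18   47   50 2166]
dot [ 0.423  -0.3402]
blue [ 0.4961 -0.2782]
unit [ 0.4678 -0.3088]
t 3.47 p [ 0.4245 -0.3456  0.1078] yaw 0.875 yaxis [ 5.0e-04 -5.8e-03 -1.0e+00] F [-0.87 -0.25  0.16] w 0.0005
tool shift cm [-0.38  3.78 -0.33]
```

Emit:
{"name": "carry_out", "arguments": {"xyz": [[-0.25,0,-0.1],[-0.2,0.5,-0.05],[0,1,0],[0,1,0],[0,1,0],[0,0.6,0],[0,0.4,0],[0,0.3,0],[0,0.3,0],[0,0.3,0]], "yaw": [0,0,0,0,0,0,0,0,0,0]}}

```text
time_s: 4.3
eef_pos: [0.4163, -0.3491, 0.0497]
tool_rot: [[0.761, 0.001, 0.649], [-0.649, -0.009, 0.761], [0.006, -1.0, -0.006]]
contact_force: [0.2, 0.7, 0.6]
gripper_width: 0.0005
```

```bash
python3 go.py 0.4203 -0.344 0.0495
```

```text
t 4.3 p [ 0.4163 -0.3491  0.0497] yaw 0.865 yaxis [ 9.0e-04 -8.6e-03 -1.0e+00] F [0.22 0.73 0.63] w 0.0005
tool shift cm [-0.02  0.02  0.64]
```

```bash
python3 - <<'E'
from bench import arm
import cv2
p=arm.camera("wrist");a=cv2.resize(p["color"][190:310,250:410,::-1],None,fx=3,fy=3)
q=arm.camera("scene");b=cv2.resize(q["color"][250:370,270:390,::-1],None,fx=3,fy=3,interpolation=cv2.INTER_CUBIC)
b=cv2.resize(b,(320,360)) if 0 else b
cv2.imwrite("pics/s2.png",cv2.hconcat([a[:,:440],b[:,:360]]))
E
python3 go.py .4203 -.344 .0495
```

```text
t 4.4 p [ 0.4161 -0.3488  0.0494] yaw 0.865 yaxis [ 3.e-04 -8.e-03 -1.e+00] F [-0.45  0.31 -0.26] w 0.0005
tool shift cm [ 0.01 -0.01  0.63]
```

View pics/s2.png

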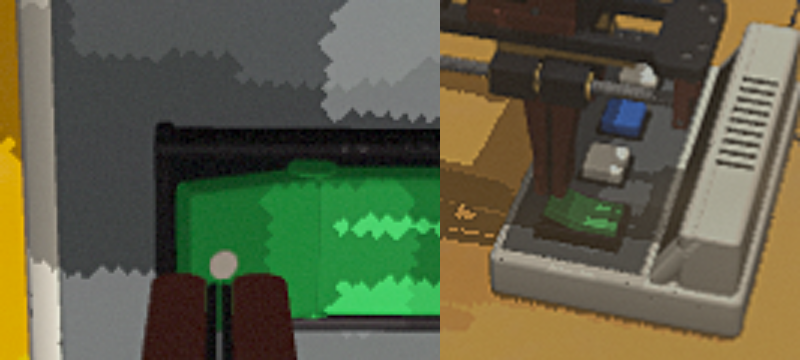

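Emit:
{"name": "carry_out", "arguments": {"xyz": [[0,-1,0],[0,-0.3,0.3],[0,0,0.3],[0,0,0.1],[0,0.4,0],[0,0.4,0],[0,0.3,0],[0,0.3,0],[0,0.2,0],[0,0.1,0]], "yaw": [0,0,0,0,0,0,0,0,0,0]}}

```text
time_s: 5.23
eef_pos: [0.4226, -0.3434, 0.0474]
tool_rot: [[0.762, 0.003, 0.648], [-0.648, -0.011, 0.762], [0.01, -1.0, -0.006]]
contact_force: [0.6, 0.6, -0.7]
gripper_width: 0.0005
```

```bash
python3 go.py 0.4203 -0.344 0.0485
```

```text
t 5.23 p [ 0.4226 -0.3434  0.0474] yaw 0.866 yaxis [ 0.0034 -0.0107 -0.9999] F [ 0.57  0.62 -0.68] w 0.0005
tool shift cm [-0.13 -0.11 -0.2 ]
```

Emit:
{"name": "carry_out", "arguments": {"xyz": [[0,0.1,0],[0,0.15,0],[0,0.15,0],[0,0.15,0],[0,0.15,0],[0,0.15,0],[0,0,0],[0,0,0],[0,0,0],[0,0,0]], "yaw": [0,0,0,0,0,0,0,0,0,0]}}

```text
time_s: 6.07
eef_pos: [0.4222, -0.3434, 0.0373]
tool_rot: [[0.762, 0.002, 0.648], [-0.648, -0.01, 0.762], [0.008, -1.0, -0.006]]
contact_force: [-0.3, 0.1, -0.3]
gripper_width: 0.0007
```

```bash
python3 go.py 0.4203 -0.344 0.0485;python3 - <<'E'
from bench import arm
import cv2
p=arm.camera("wrist");a=cv2.resize(p["color"][190:310,250:410,::-1],None,fx=3,fy=3)
q=arm.camera("scene");b=cv2.resize(q["color"][250:370,270:390,::-1],None,fx=3,fy=3,interpolation=cv2.INTER_CUBIC)
b=cv2.resize(b,(320,360)) if 0 else b
cv2.imwrite("pics/s3.png",cv2.hconcat([a[:,:440],b[:,:360]]))
E
```

```text
t 6.07 p [ 0.4222 -0.3434  0.0373] yaw 0.866 yaxis [ 0.0025 -0.01   -0.9999] F [-0.35  0.06 -0.34] w 0.0007
tool shift cm [-0.1  -1.12 -0.17]
```

View pics/s3.png

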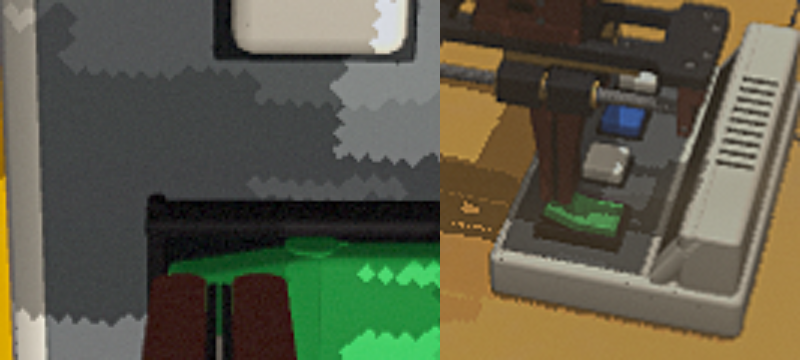

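```bash
cat > ov.py <<'E'
from bench import arm
import cv2,sys
from h import *
P=[.4986,-.3202,-.6888]
s=arm.observe()
for n in ["wrist","scene"]:
    p=arm.camera(n)
    if n=="wrist":
        CAM["wrist"]=dict(vf=p["vertical_fov"],cx=p["cx"],cy=p["cy"],k1=p["k1"],r=p["rvec"],t=p["tvec"])
        Rc=cv2.Rodrigues(p["rvec"])[0]; print("cam pos",(-Rc.T@p["tvec"]).round(3),"axis",Rc[2].round(3))
    im=cv2.resize(p["color"][:,:,::-1],None,fx=4,fy=4,interpolation=cv2.INTER_CUBIC)
    def draw(W,c):
        q=((proj(n,W)+.5)*4).astype(int); cv2.polylines(im,[q.reshape(-1,1,2)],True,c,1)
    for y in (73,28,-17): draw(place(P,[(-39.5,y-12.5,46.5),(-14.5,y-12.5,46.5),(-14.5,y+12.5,46.5),(-39.5,y+12.5,46.5)]),(0,0,255))
    draw(place(P,[(-49,-81.5,50),(-27,-81.5,50),(-27,-58.5,50),(-49,-58.5,50)]),(255,0,255))
    draw(place(P,[(-75,-106,36),(75,-106,36),(75,106,36),(-75,106,36)]),(0,255,255))
    R=s["tool_rot"]; 
    draw(np.array([s["eef_pos"]+R@np.array(v) for v in [(-.0135,0,-.01),(.0135,0,-.01),(.0135,0,.01),(-.0135,0,.01)]]),(255,255,0))
    x,y=(200,170) if n=="wrist" else (270,230)
    cv2.imwrite(f"pics/{sys.argv[1]}_{n}.png",im[y*4:y*4+560,x*4:x*4+640 if n=="scene" else x*4+760])
E
python3 ov.py a; python3 go.py
```

```text
cam pos [ 0.471 -0.283  0.22 ] axis [-0.177 -0.218 -0.96 ]
t 6.27 p [ 0.4222 -0.3434  0.0372] yaw 0.866 yaxis [ 0.0025 -0.01   -0.9999] F [-1.17  0.12  0.17] w 0.0008
```

View pics/a_wrist.png

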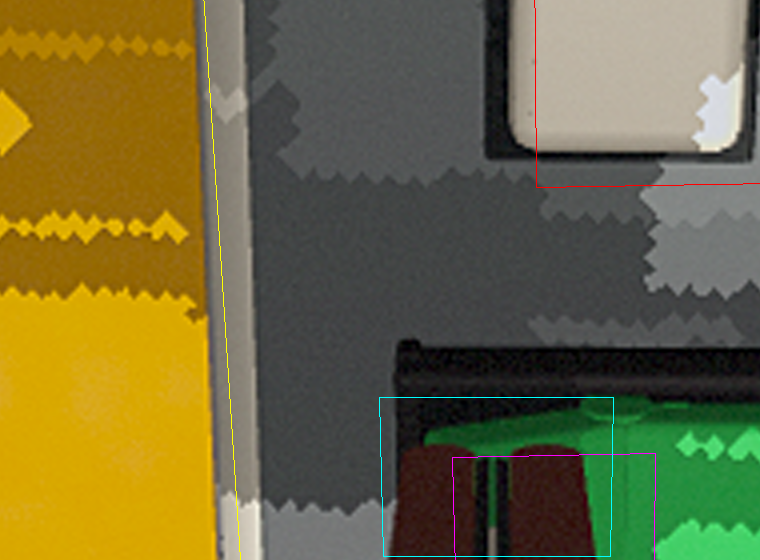

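View pics/a_scene.png

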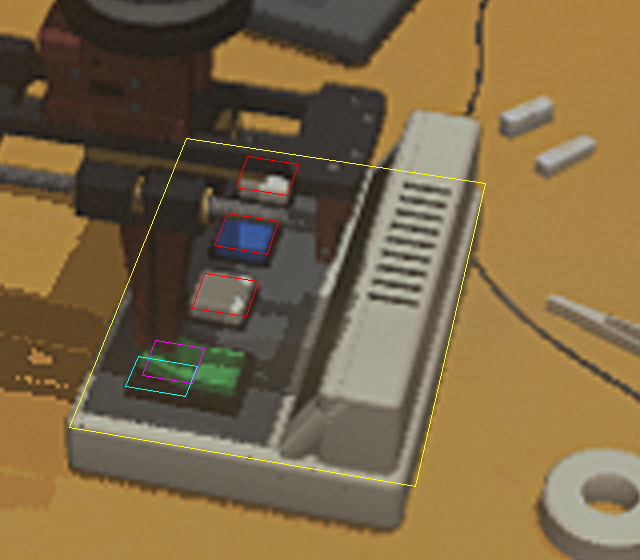

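```bash
python3 - <<'E'
from bench import arm
import cv2
p=arm.camera("scene")["color"][:,:,::-1]
o=cv2.imread("pics/scene0.png")
f=lambda i:cv2.resize(i[295:340,290:340],None,fx=8,fy=8,interpolation=cv2.INTER_CUBIC)
cv2.imwrite("pics/z1.png",cv2.hconcat([f(o),f(p)]))
E
```

```text
(no output)
```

View pics/z1.png

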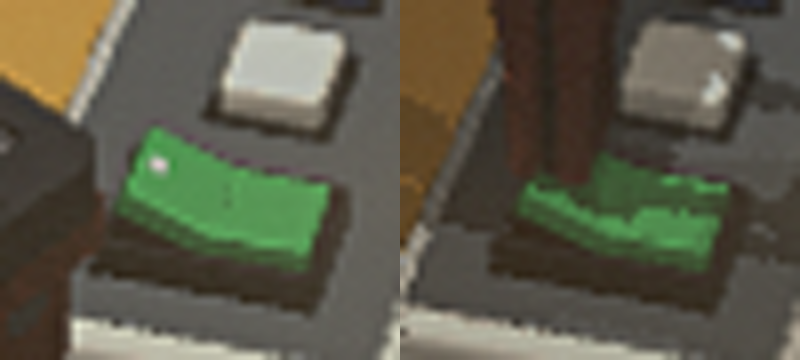

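```bash
python3 - <<'E'
from h import *
for z in (.037,.045,.055): print(z,proj("scene",[.4222,-.3434,z]),proj("top",[.4222,-.3434,z]))
from bench import arm
s=arm.observe();print(s["joint_pos"].round(4),s["effort"].round(2),s["wrist_torque"],s["contact_force"])
E
```

```text
0.037 [[309.93061307 323.66670485]] [[357.17056268 271.95782432]]
0.045 [[309.92043912 320.28126737]] [[357.43402051 271.55436034]]
0.055 [[309.90788025 316.0048818 ]] [[357.76800418 271.04289366]]
[-0.7415 -0.0369  1.6503 -0.0056  1.5197 -0.036 ] [-0.000e+00 -3.828e+01 -3.988e+01  4.000e-02 -3.000e-02  0.000e+00] [-0.07746273 -0.02304413  0.04115748] [-0.32792942 -0.11162022 -0.28721616]
```

```bash
python3 - <<'E'
from bench import arm
import cv2
p=arm.camera("wrist")["color"][:,:,::-1]
cv2.imwrite("pics/w4.png",p)
E
python3 go.py
```

```text
t 6.37 p [ 0.4222 -0.3434  0.0372] yaw 0.866 yaxis [ 0.0024 -0.0099 -0.9999] F [ 0.07 -0.06  0.12] w 0.0004
```

View pics/w4.png

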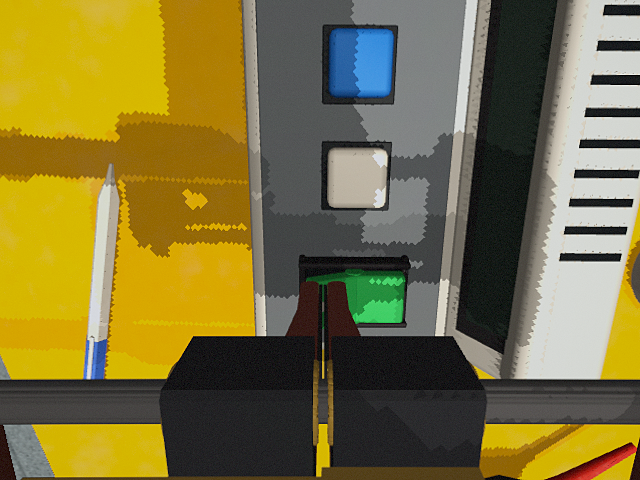

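```bash
python3 - <<'E'
import cv2
p=cv2.imread("pics/w4.png"); o=cv2.imread("pics/w1.png")
cv2.imwrite("pics/z2.png",cv2.vconcat([cv2.resize(p[245:335,290:420],None,fx=6,fy=6,interpolation=cv2.INTER_CUBIC)]))
cv2.imwrite("pics/z3.png",cv2.resize(o[205:305,280:400],None,fx=5,fy=5,interpolation=cv2.INTER_CUBIC))
E
```

```text
(no output)
```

View pics/z2.png

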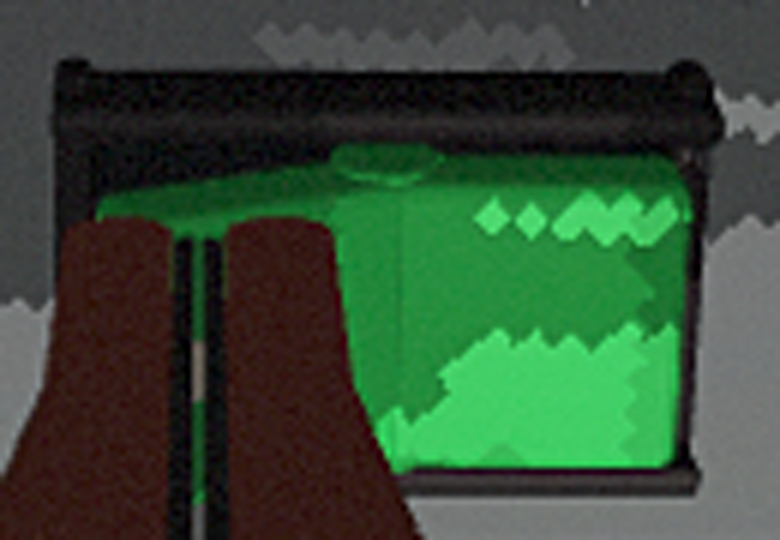

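View pics/z3.png

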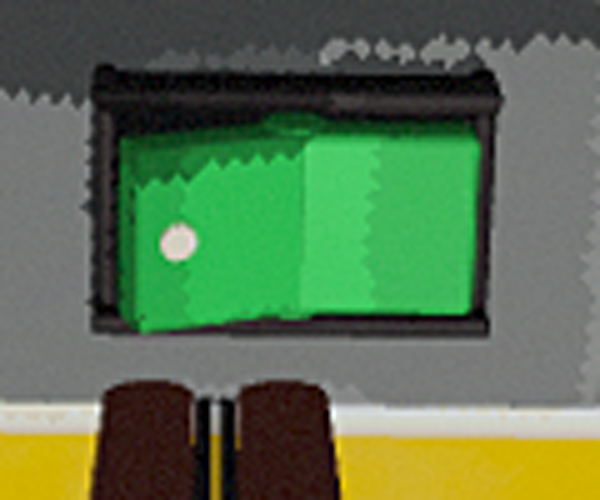

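Emit:
{"name": "carry_out", "arguments": {"xyz": [[0,0,0],[0,0,0],[0,0,0],[0,0,0],[0,0.1,0],[0,0.1,0],[0,0.1,0],[0,0.1,0],[0,0.1,0],[0,0.1,0]], "yaw": [0,0,0,0,0,0,0,0,0,0]}}

```text
time_s: 7.2
eef_pos: [0.4212, -0.3425, 0.032]
tool_rot: [[0.762, 0.0, 0.648], [-0.648, -0.008, 0.761], [0.005, -1.0, -0.006]]
contact_force: [-2.8, 2.9, 3.8]
gripper_width: 0.0008
```

```bash
python3 go.py; python3 - <<'E'
from bench import arm
import cv2
p=arm.camera("wrist")["color"][:,:,::-1]
q=arm.camera("scene")["color"][:,:,::-1]
a=cv2.resize(p[245:335,290:390],None,fx=4,fy=4,interpolation=cv2.INTER_CUBIC)
b=cv2.resize(q[295:340,290:340],None,fx=8,fy=8,interpolation=cv2.INTER_CUBIC)
cv2.imwrite("pics/z4.png",cv2.hconcat([a,b]))
E
```

```text
t 7.2 p [ 0.4212 -0.3425  0.032 ] yaw 0.866 yaxis [ 2.e-04 -8.e-03 -1.e+00] F [-2.82  2.88  3.78] w 0.0008
```

View pics/z4.png

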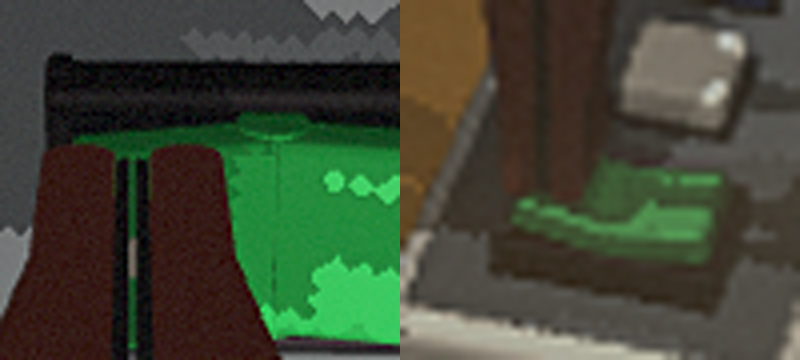

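Emit:
{"name": "carry_out", "arguments": {"xyz": [[0,0.1,0],[0,0.1,0],[0,0.1,0],[0,0.1,0],[0,0.1,0],[0,0.1,0],[0,0.1,0],[0,0.1,0],[0,0.1,0],[0,0.1,0]], "yaw": [0,0,0,0,0,0,0,0,0,0]}}

```text
time_s: 8.13
eef_pos: [0.4223, -0.3433, 0.0273]
tool_rot: [[0.762, 0.004, 0.648], [-0.648, -0.011, 0.762], [0.01, -1.0, -0.006]]
contact_force: [-3.4, 4.1, 7.7]
gripper_width: 0.0004
```

```bash
python3 go.py; python3 - <<'E'
from bench import arm
import cv2
p=arm.camera("wrist")["color"][:,:,::-1]
q=arm.camera("scene")["color"][:,:,::-1]
a=cv2.resize(p[245:335,290:390],None,fx=4,fy=4,interpolation=cv2.INTER_CUBIC)
b=cv2.resize(q[295:340,290:340],None,fx=8,fy=8,interpolation=cv2.INTER_CUBIC)
cv2.imwrite("pics/z5.png",cv2.hconcat([a,b]))
E
```

```text
t 8.13 p [ 0.4223 -0.3433  0.0273] yaw 0.866 yaxis [ 0.0039 -0.0109 -0.9999] F [-3.41  4.14  7.73] w 0.0004
```

View pics/z5.png

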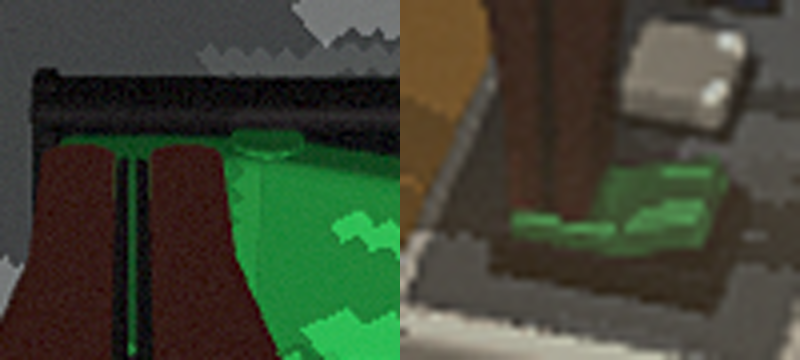

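Emit:
{"name": "carry_out", "arguments": {"xyz": [[0,0.2,0],[0,0.2,0],[0,0.3,0],[0,0.3,0],[0,0.3,0],[0,0.3,0],[0,0.3,0],[0,0.3,0],[0,0.3,0],[0,0.3,0]], "yaw": [0,0,0,0,0,0,0,0,0,0]}}

```text
time_s: 9.07
eef_pos: [0.4225, -0.3435, 0.0271]
tool_rot: [[0.762, 0.009, 0.648], [-0.648, -0.016, 0.762], [0.017, -1.0, -0.007]]
contact_force: [-8.9, 9.5, 18.1]
gripper_width: 0.0006
```

```bash
python3 go.py
```

```text
t 9.07 p [ 0.4225 -0.3435  0.0271] yaw 0.866 yaxis [ 0.0089 -0.0165 -0.9998] F [-8.87  9.46 18.06] w 0.0006
```

Emit:
{"name": "carry_out", "arguments": {"xyz": [[0,-0.5,0],[0,-1.5,0],[0,-1.5,0],[0,-1,0],[0.3,0,1.5],[0.3,0,2],[0.3,0,2],[0.3,0,2],[0.3,0,1.5],[0,0,0]], "yaw": [0,0,0,0,0,0,0,0,0,0]}}

```text
time_s: 9.9
eef_pos: [0.4996, -0.2873, 0.0758]
tool_rot: [[0.759, 0.024, 0.651], [-0.65, -0.028, 0.759], [0.036, -0.999, -0.006]]
contact_force: [0.3, -0.2, -0.0]
gripper_width: 0.0003
```

```bash
sed -i 's/P=\[.*/P=[.4986,-.3202,-.6888]/' ov.py; python3 - <<'E'
from bench import arm
import cv2
p=arm.camera("wrist")["color"][:,:,::-1]
q=arm.camera("scene")["color"][:,:,::-1]
a=cv2.resize(p,(480,360))
b=cv2.resize(q[255:345,280:350],None,fx=4,fy=4,interpolation=cv2.INTER_CUBIC)
cv2.imwrite("pics/z6.png",cv2.hconcat([a,b]))
cv2.imwrite("pics/w6.png",p)
E
python3 go.py .4965 -.280 .03
```

```text
t 10.0 p [ 0.4978 -0.2887  0.0757] yaw 0.861 yaxis [ 0.0218 -0.0288 -0.9993] F [ 0.02 -0.53 -0.49] w 0.0007
tool shift cm [-0.82  4.53  0.61]
```

View pics/z6.png

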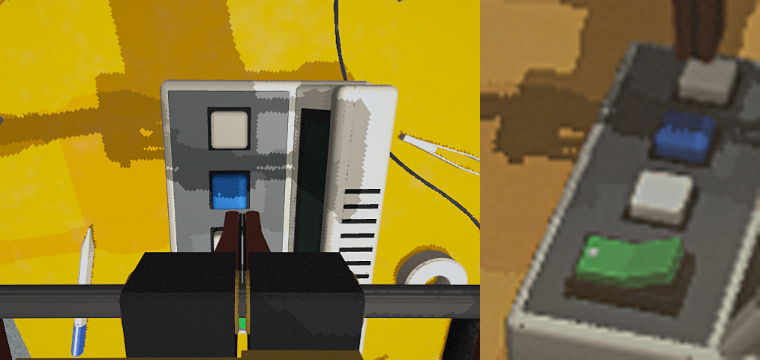

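```bash
python3 - <<'E'
from bench import arm
import cv2
q=arm.camera("scene")["color"][:,:,::-1]; cv2.imwrite("pics/s7.png",q)
o=cv2.imread("pics/scene0.png")
f=lambda i:cv2.resize(i[295:340,290:340],None,fx=8,fy=8,interpolation=cv2.INTER_CUBIC)
cv2.imwrite("pics/z7.png",cv2.hconcat([f(o),f(q)]))
E
```

```text
(no output)
```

View pics/z7.png

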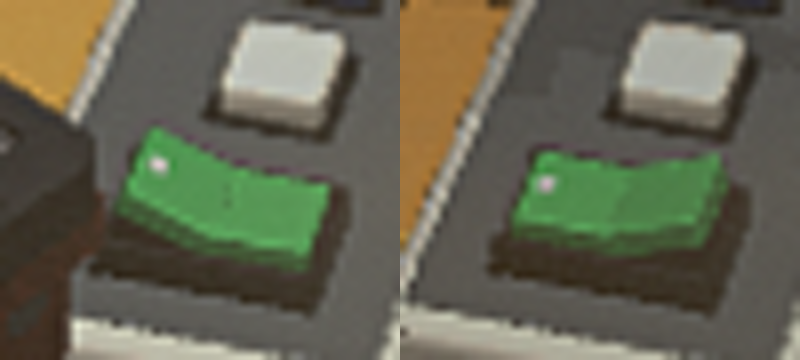

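```bash
python3 - <<'E'
import cv2
from h import *
def dot(f,x0,y0):
    im=cv2.imread(f).astype(float)[y0:y0+9,x0:x0+9]
    w=np.clip(im[:,:,2]-im[:,:,1].min()*0-110,0,None); print(w.astype(int))
    yy,xx=np.mgrid[0:9,0:9]; return np.array([(w*xx).sum()/w.sum()+x0,(w*yy).sum()/w.sum()+y0])
a=dot("pics/scene0.png",305,311); b=dot("pics/s7.png",304,314); print(a,b,b-a)
P=[.4986,-.3202,-.6888]
for th in (0,.2,.3,.33,.36,.4):
    c,s=np.cos(th),np.sin(th); x=-18*c-11.5*s; z=11.5*c-18*s
    q=proj("scene",place(P,[(-27+x,-70,45.5+z)]))[0]
    if th==0:q0=q
    print(th,q-q0)
E
```

```text
[[  0   0   0   0   0   0   0   0   0]
 [  0   0   0   0   0   0   0   0   0]
 [  0   0   0   0   0   0   0   0   0]
 [  0   0   0   0  17   0   0   0   0]
 [  0   0   0   8 105  86   0   0   0]
 [  0   0   0   0  20  30   0   0   0]
 [  0   0   0   0   0   0   0   0   0]
 [  0   0   0   0   0   0   0   0   0]
 [  0   0   0   0   0   0   0   0   0]]
[[ 0  0  0  0  0  0  0  0  0]
 [ 0  0  0  0  0  0  0  0  0]
 [ 0  0  0  0  0  0  0  0  0]
 [ 0  0  0 27 76  7  0  0  0]
 [ 0  0  0 29 65  0  0  0  0]
 [ 0  0  0  0  0  0  0  0  0]
 [ 0  0  0  0  0  0  0  0  0]
 [ 0  0  0  0  0  0  0  0  0]
 [ 0  0  0  0  0  0  0  0  0]]
[309.40601504 315.12406015] [307.75980392 317.46078431] [-1.64621112  2.33672416]
0 [0. 0.]
0.2 [-1.06991356  1.45943312]
0.3 [-1.43826188  2.26727757]
0.33 [-1.52630329  2.51805522]
0.36 [-1.60384773  2.77231587]
0.4 [-1.69081344  3.11634641]
```

```bash
python3 - <<'E'
import cv2,numpy as np
for f,x0,y0 in [("pics/scene0.png",306,312),("pics/s7.png",305,314)]:
    im=cv2.imread(f).astype(int)[y0:y0+7,x0:x0+7]
    r=im[:,:,2]-0.6*im[:,:,1]; print(r.astype(int))
    w=np.clip(r-np.median(r)-12,0,None)
    w[:1]=0;w[-1:]=0
    yy,xx=np.mgrid[0:7,0:7]; print((w*xx).sum()/w.sum()+x0,(w*yy).sum()/w.sum()+y0)
E
```

```text
[[ 40  28  -7 -14 -12  -6   7]
 [ 36  12 -15 -15 -14 -10 -10]
 [ 23  -7  -7  25  -1 -11  -9]
 [ 12 -14  26  94  82 -15  -8]
 [  5 -13  -5  29  42 -12  -7]
 [-13 -11 -10  -7  -3  -9  -5]
 [-12  -8  -7  -8  -7  -4  -5]]
308.7060552616108 314.84303350970015
[[ 37  25   1 -10  -8   7  13]
 [ 38  17 -14  -9  -8  -7  -7]
 [ 37   0 -14 -11  -8  -7  -5]
 [ 25  -6  38  78  23  -7  -4]
 [ 15  -4  46  78   8  -7  -2]
 [  2  -8  -1   3  -6  -5  -4]
 [-10  -5  -5  -4  -4  -4  -3]]
306.97865662272443 317.0238543628374
```

```bash
python3 go.py .4263 -.3467 .06
```

```text
t 10.05 p [ 0.4972 -0.2891  0.0757] yaw 0.86 yaxis [ 0.0215 -0.0288 -0.9994] F [-0.05  0.85  1.37] w 0.0006
tool shift cm [-1.68  1.58 -8.98]
```

Emit:
{"name": "carry_out", "arguments": {"xyz": [[-0.3,0,-1.5],[-0.3,0,-1.5],[-0.3,0,-1.5],[-0.3,0,-1.5],[-0.3,0,-1.5],[-0.2,0.2,-1.3],[0,0.2,-0.2],[0,0.2,0],[0,0,0],[0,0,0]], "yaw": [0,0,0,0,0,0,0,0,0,0]}}

```text
time_s: 10.88
eef_pos: [0.4165, -0.3551, 0.0689]
tool_rot: [[0.751, 0.021, 0.66], [-0.659, -0.032, 0.752], [0.037, -0.999, -0.01]]
contact_force: [-0.8, -0.4, -0.3]
gripper_width: 0.0005
```

```bash
python3 go.py .4263 -.3467 .06;  python3 - <<'E'
from bench import arm
import cv2
p=arm.camera("wrist")["color"][:,:,::-1]
cv2.imwrite("pics/w8.png",cv2.resize(p[190:310,260:420],None,fx=5,fy=5,interpolation=cv2.INTER_CUBIC)); 
E
```

```text
t 10.88 p [ 0.4165 -0.3551  0.0689] yaw 0.851 yaxis [ 0.0212 -0.0324 -0.9993] F [-0.75 -0.37 -0.3 ] w 0.0005
tool shift cm [0.16 0.88 1.29]
```

View pics/w8.png

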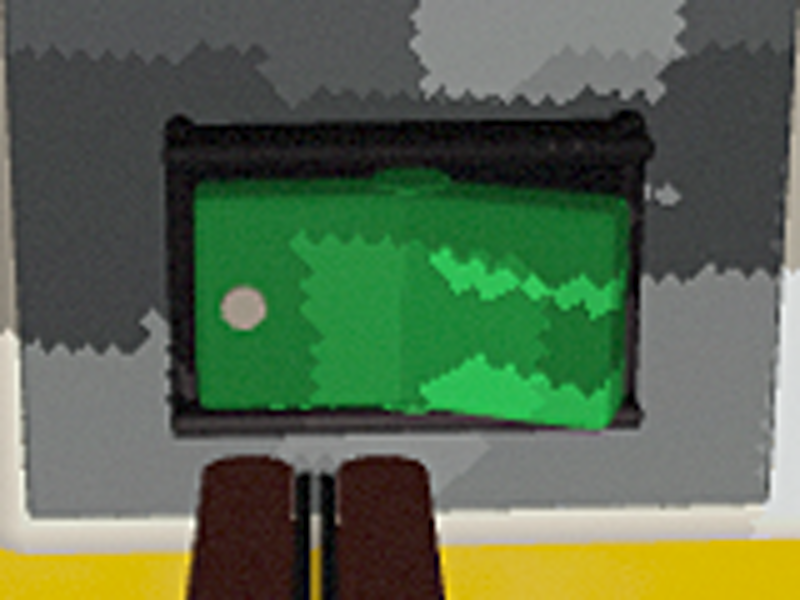

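Emit:
{"name": "carry_out", "arguments": {"xyz": [[0.1,0,0.6],[0.1,0.2,0.5],[0,0.8,0.3],[0,1,0],[0,0.8,0],[0,0.5,0],[0,0.3,0],[0,0.3,0],[0,0.3,0],[0,0.3,0]], "yaw": [0,0,0,0,0,0,0,0,0,0]}}

```text
time_s: 11.77
eef_pos: [0.4318, -0.3437, 0.0271]
tool_rot: [[0.755, 0.023, 0.656], [-0.655, -0.032, 0.755], [0.038, -0.999, -0.01]]
contact_force: [-6.9, 7.2, 17.3]
gripper_width: 0.0002
```

```bash
python3 go.py .4263 -.3467 .027
```

```text
t 11.77 p [ 0.4318 -0.3437  0.0271] yaw 0.856 yaxis [ 0.0226 -0.0323 -0.9992] F [-6.92  7.2  17.35] w 0.0002
tool shift cm [-0.22  0.01 -0.59]
```

Emit:
{"name": "carry_out", "arguments": {"xyz": [[0,-0.5,0],[0,-1.5,0],[0,-1.5,0],[0,-1,0],[0.1,0,1.5],[0.1,0,2],[0.1,0,2],[0.1,0,2],[0.1,0,1.5],[0,0,0]], "yaw": [0,0,0,0,0,0,0,0,0,0]}}

```text
time_s: 12.6
eef_pos: [0.4953, -0.2782, 0.0759]
tool_rot: [[0.75, 0.026, 0.66], [-0.66, -0.036, 0.751], [0.043, -0.999, -0.01]]
contact_force: [-0.1, -0.9, -0.7]
gripper_width: 0.0002
```

```bash
python3 - <<'E'
from bench import arm
import cv2
q=arm.camera("scene")["color"][:,:,::-1]; cv2.imwrite("pics/s9.png",q)
p=arm.camera("wrist")["color"][:,:,::-1]; cv2.imwrite("pics/w9.png",p)
o=cv2.imread("pics/s7.png")
f=lambda i:cv2.resize(i[295:340,290:340],None,fx=8,fy=8,interpolation=cv2.INTER_CUBIC)
cv2.imwrite("pics/z9.png",cv2.hconcat([cv2.resize(p[120:320,240:440],(360,360)),f(q)]))
import numpy as np
im=q.astype(int)[314:321,305:312]; print((im[:,:,2]-0.6*im[:,:,1]).astype(int))
E
python3 go.py .4965 -.280 .03
```

```text
[[ 38  24   0  -9  -9   7  11]
 [ 39  16 -12  -9  -8  -9  -8]
 [ 34   2 -13 -13  -9  -6  -6]
 [ 25  -6  39  77  26  -7  -5]
 [ 16  -5  43  77   6  -7  -3]
 [  1  -6  -2   3  -8  -5  -3]
 [ -9  -7  -6  -6  -3  -3  -3]]
t 12.7 p [ 0.4938 -0.2798  0.0758] yaw 0.848 yaxis [ 0.0243 -0.0365 -0.999 ] F [-0.09  0.16  0.24] w 0.0003
tool shift cm [0.02 4.58 0.22]
```

View pics/z9.png

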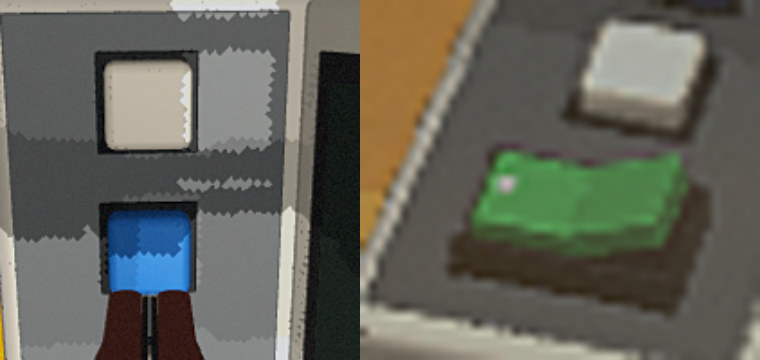

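Emit:
{"name": "carry_out", "arguments": {"xyz": [[0,0.5,0.15],[0,1,0.1],[0,1,0],[0,1,0],[0,0.6,0],[0,0.3,0],[0,0.2,0],[0,0.2,0],[0,0.2,0],[0,0.2,0]], "yaw": [0,0,0,0,0,0,0,0,0,0]}}

```text
time_s: 13.53
eef_pos: [0.4933, -0.2831, 0.0193]
tool_rot: [[0.746, 0.022, 0.665], [-0.664, -0.036, 0.747], [0.04, -0.999, -0.012]]
contact_force: [-6.1, 4.6, 16.4]
gripper_width: 0.0004
```

```bash
python3 go.py .4965 -.280 .0195;  python3 - <<'E'
from bench import arm
import cv2
q=arm.camera("scene")["color"][:,:,::-1]
p=arm.camera("wrist")["color"][:,:,::-1]
cv2.imwrite("pics/z10.png",cv2.hconcat([cv2.resize(p[160:320,240:400],(360,360)),cv2.resize(q[255:315,300:360],(360,360))]))
E
```

```text
t 13.53 p [ 0.4933 -0.2831  0.0193] yaw 0.843 yaxis [ 0.022  -0.0361 -0.9991] F [-6.05  4.64 16.42] w 0.0004
tool shift cm [ 0.03 -0.03  0.44]
```

View pics/z10.png

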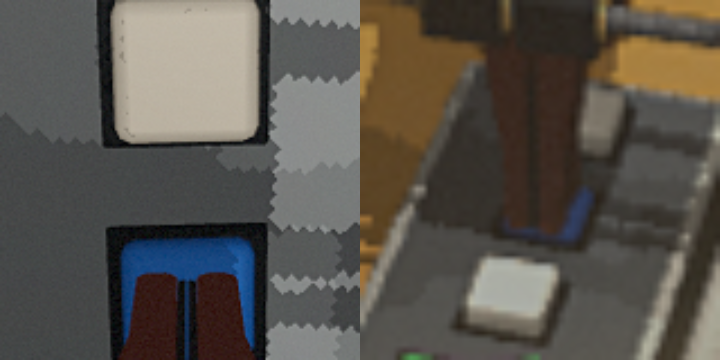

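Emit:
{"name": "carry_out", "arguments": {"xyz": [[0,0.2,0],[0,0.2,0],[0,-0.5,0],[0,-1.5,0],[0,-2,0],[0,-2.5,0],[0,-3,0],[0,-3,0],[0,-3,0],[0,-3,0]], "yaw": [0,0,0,0,0,4,5,5,5,4]}}

```text
time_s: 14.47
eef_pos: [0.4863, -0.2748, 0.2051]
tool_rot: [[0.414, 0.012, 0.91], [-0.91, -0.032, 0.414], [0.035, -0.999, -0.002]]
contact_force: [1.3, -0.3, -0.7]
gripper_width: 0.0006
```

```bash
python3 go.py .679 .0155 .21
```

```text
t 14.47 p [ 0.4863 -0.2748  0.2051] yaw 0.426 yaxis [ 0.0123 -0.0325 -0.9994] F [ 1.31 -0.26 -0.65] w 0.0006
tool shift cm [-18.42  -1.2   29.55]
```

Emit:
{"name": "carry_out", "arguments": {"xyz": [[-1,-0.5,1.5],[-2,-0.4,3],[-2,-0.2,3],[-2,-0.2,3],[-2,0,3],[-2,0,3],[-2,0,3],[-1.5,0,2.5],[-0.8,0,1.2],[0,0,0]], "yaw": [0,0,0,0,0,0,0,0,0,0]}}

```text
time_s: 15.3
eef_pos: [0.6451, -0.0339, 0.2279]
tool_rot: [[0.402, 0.034, 0.915], [-0.914, -0.046, 0.403], [0.056, -0.998, 0.013]]
contact_force: [-0.2, 0.5, 0.1]
gripper_width: 0.0007
```

```bash
python3 go.py .679 .0155 .21; python3 - <<'E'
from bench import arm
import cv2
q=arm.camera("scene")["color"][:,:,::-1]
p=arm.camera("wrist")["color"][:,:,::-1]
cv2.imwrite("pics/s11.png",q); cv2.imwrite("pics/w11.png",p)
E
```

```text
t 15.3 p [ 0.6451 -0.0339  0.2279] yaw 0.415 yaxis [ 0.0341 -0.0459 -0.9984] F [-0.15  0.52  0.08] w 0.0007
tool shift cm [-3.25  1.67  5.07]
```

View pics/s11.png

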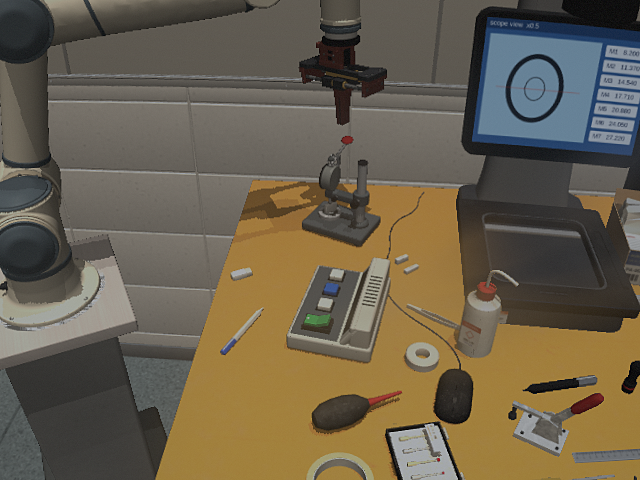

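View pics/w11.png

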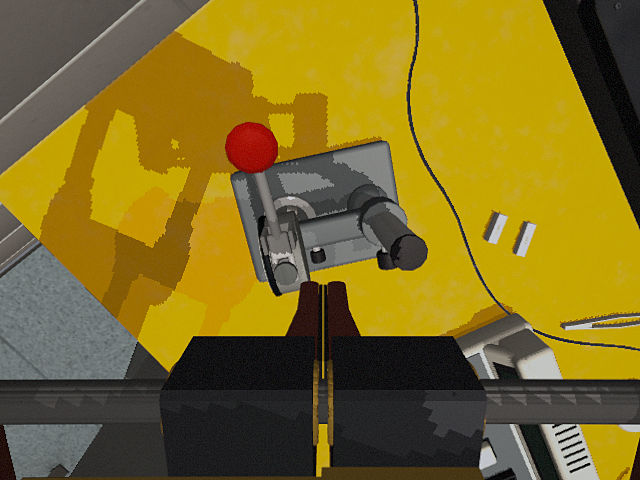

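```bash
cat > pad.py <<'E'
from bench import arm
import cv2,sys
from h import *
p=arm.camera("wrist")
CAM["wrist"]=dict(vf=p["vertical_fov"],cx=p["cx"],cy=p["cy"],k1=p["k1"],r=p["rvec"],t=p["tvec"])
hsv=cv2.cvtColor(p["color"],cv2.COLOR_RGB2HSV)
m=cv2.inRange(hsv,(0,170,90),(6,255,255))|cv2.inRange(hsv,(176,170,90),(180,255,255)); k,_,st,ce=cv2.connectedComponentsWithStats(m); i=1+np.argmax(st[1:,4]); print(ce[i],st[i])
print(least_squares(lambda q:proj('wrist',[q[0],q[1],float(sys.argv[1])])[0]-ce[i],[.68,0]).x.round(4))
E
python3 pad.py .182; python3 go.py .681 .017 .20
```

```text
[248.69102197 145.43839542] [ 223  120   52   52 2094]
[0.6868 0.0232]
t 15.45 p [ 0.6438 -0.0376  0.2286] yaw 0.411 yaxis [ 0.0342 -0.0473 -0.9983] F [-0.29 -0.8  -1.1 ] w 0.0005
tool shift cm [-3.68  2.72  5.56]
```

Emit:
{"name": "carry_out", "arguments": {"xyz": [[-0.8,0,1.2],[-0.8,0.3,1.2],[-0.8,0.3,1.2],[-0.8,0.4,1.2],[-0.4,0.4,0.6],[0,0.4,0],[0,0.4,0],[0,0,0],[0,0,0],[0,0,0]], "yaw": [0,0,0,0,0,0,0,0,0,0]}}

```text
time_s: 16.28
eef_pos: [0.6818, 0.0153, 0.2026]
tool_rot: [[0.391, 0.033, 0.92], [-0.918, -0.049, 0.393], [0.058, -0.998, 0.011]]
contact_force: [0.1, -0.0, 0.4]
gripper_width: 0.0003
```

```bash
python3 go.py .682 .018 .165; python3 - <<'E'
from bench import arm
import cv2
q=arm.camera("scene")["color"][:,:,::-1]
p=arm.camera("wrist")["color"][:,:,::-1]
cv2.imwrite("pics/z12.png",cv2.hconcat([cv2.resize(q[90:240,280:400],(360,450)),cv2.resize(p[120:320,240:400],(360,450))]))
E
```

```text
t 16.28 p [0.6818 0.0153 0.2026] yaw 0.404 yaxis [ 0.033  -0.0492 -0.9982] F [ 0.08 -0.04  0.42] w 0.0003
tool shift cm [-0.46  3.74  0.08]
```

View pics/z12.png

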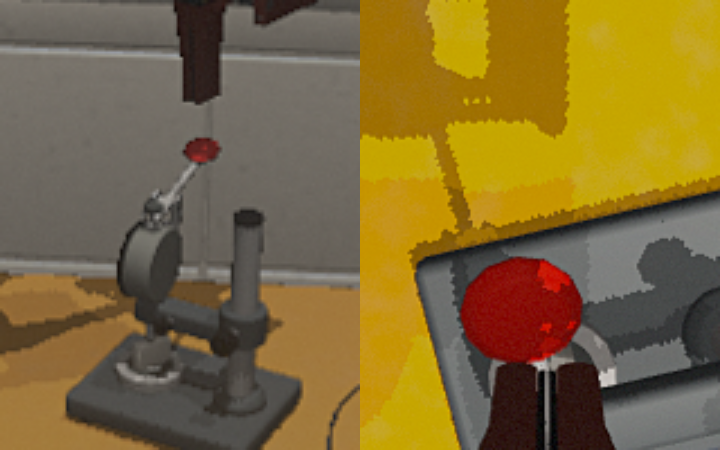

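Emit:
{"name": "carry_out", "arguments": {"xyz": [[-0.25,0.2,0.1],[-0.2,0.5,0.1],[0,0.6,0],[0,0.6,0],[0,0.6,0],[0,0.4,0],[0,0.3,0],[0,0.2,0],[0,0,0],[0,0,0]], "yaw": [0,0,0,0,0,0,0,0,0,0]}}

```text
time_s: 17.22
eef_pos: [0.6828, 0.0178, 0.1654]
tool_rot: [[0.39, 0.034, 0.92], [-0.919, -0.049, 0.391], [0.059, -0.998, 0.012]]
contact_force: [0.7, -0.4, 0.1]
gripper_width: 0.0004
```

```bash
python3 go.py .683 .019 .165; python3 pad.py .182; python3 - <<'E'
from bench import arm
import cv2
q=arm.camera("scene")["color"][:,:,::-1]
p=arm.camera("wrist")["color"][:,:,::-1]
cv2.imwrite("pics/z13.png",cv2.hconcat([cv2.resize(q[90:240,280:400],(360,450)),cv2.resize(p[180:340,240:400],(450,450))]))
E
```

```text
t 17.22 p [0.6828 0.0178 0.1654] yaw 0.402 yaxis [ 0.034  -0.0493 -0.9982] F [ 0.7  -0.42  0.06] w 0.0004
tool shift cm [-0.1   0.03  0.06]
[316.32753165 278.04113924] [ 287  261   64   48 1264]
[0.6915 0.0266]
```

View pics/z13.png

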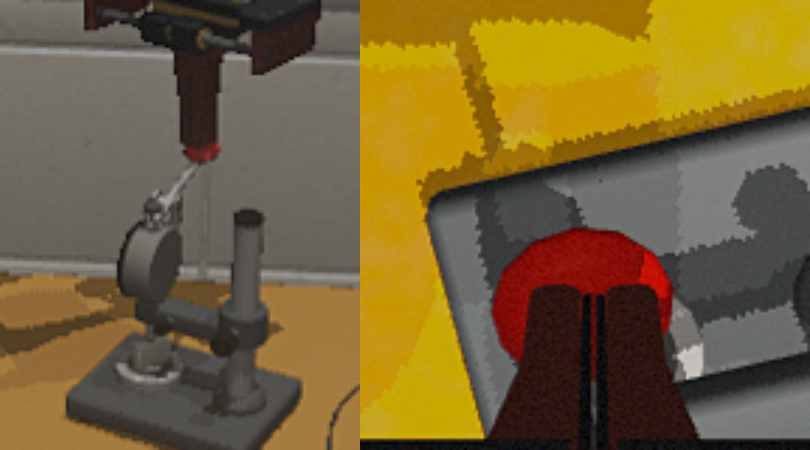

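Emit:
{"name": "carry_out", "arguments": {"xyz": [[-0.1,0.1,0.2],[0,0.2,0],[0,0.25,0],[0,0.25,0],[0,0.25,0],[0,0.25,0],[0,0.25,0],[0,0.25,0],[0,0.2,0],[0,0.1,0]], "yaw": [0,0,0,0,0,0,0,0,0,0]}}

```text
time_s: 18.2
eef_pos: [0.6877, 0.0204, 0.1468]
tool_rot: [[0.391, 0.043, 0.919], [-0.918, -0.047, 0.393], [0.06, -0.998, 0.021]]
contact_force: [1.1, 2.1, 2.3]
gripper_width: 0.0003
```

```bash
python3 go.py .683 .019 .141; python3 - <<'E'
from bench import arm
import cv2
q=arm.camera("scene")["color"][:,:,::-1]
p=arm.camera("wrist")["color"][:,:,::-1]
cv2.imwrite("pics/z14.png",cv2.hconcat([cv2.resize(q[90:240,280:400],(360,450)),cv2.resize(p[180:340,240:400],(450,450))]))
E
python3 go.py
```

```text
t 18.2 p [0.6877 0.0204 0.1468] yaw 0.404 yaxis [ 0.0431 -0.0469 -0.998 ] F [1.14 2.11 2.34] w 0.0003
tool shift cm [-0.09  0.56 -0.5 ]
t 18.3 p [0.6876 0.0203 0.1468] yaw 0.404 yaxis [ 0.0428 -0.047  -0.998 ] F [0.89 1.7  1.94] w 0.0004
```

View pics/z14.png

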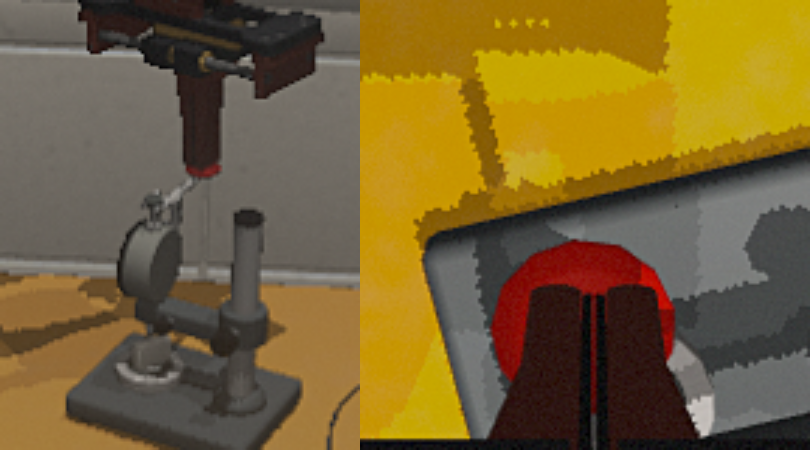

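Emit:
{"name": "carry_out", "arguments": {"xyz": [[0,0.2,-0.05],[0,0.2,-0.05],[0,0.2,0],[0,0.2,0],[0,0.2,0],[0,0.2,0],[0,0.1,0],[0,0.1,0],[0,0.1,0],[0,0.1,0]], "yaw": [0,0,0,0,0,0,0,0,0,0]}}

```text
time_s: 19.13
eef_pos: [0.6875, 0.0197, 0.136]
tool_rot: [[0.391, 0.048, 0.919], [-0.918, -0.046, 0.393], [0.062, -0.998, 0.026]]
contact_force: [-1.8, 2.6, 6.3]
gripper_width: 0.0006
```

```bash
python3 go.py .683 .019 .141; python3 - <<'E'
from bench import arm
import cv2
q=arm.camera("scene")["color"][:,:,::-1]; cv2.imwrite("pics/s15.png",q)
p=arm.camera("wrist")["color"][:,:,::-1]
cv2.imwrite("pics/z15.png",cv2.hconcat([cv2.resize(q[90:240,280:400],(360,450)),cv2.resize(p[180:340,240:400],(450,450))]))
E
python3 go.py
```

```text
t 19.13 p [0.6875 0.0197 0.136 ] yaw 0.404 yaxis [ 0.0485 -0.0463 -0.9978] F [-1.76  2.56  6.27] w 0.0006
tool shift cm [-0.08 -0.51 -0.43]
t 19.23 p [0.6875 0.0197 0.136 ] yaw 0.404 yaxis [ 0.0484 -0.0462 -0.9978] F [-1.12  2.23  5.83] w 0.0005
```

View pics/z15.png

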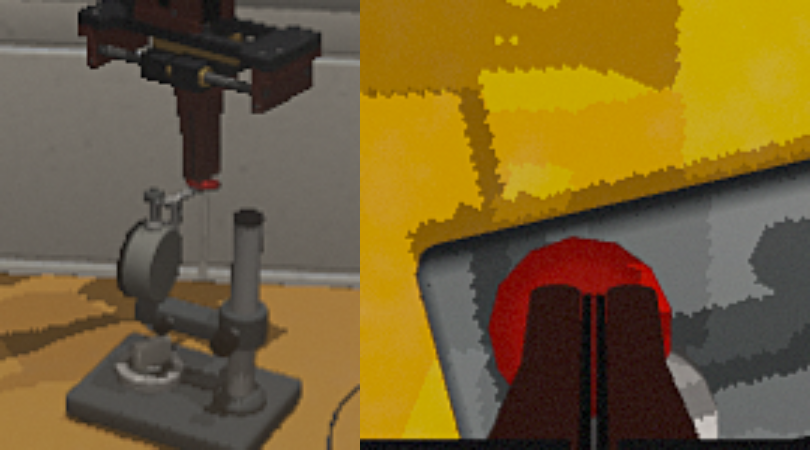

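Emit:
{"name": "carry_out", "arguments": {"xyz": [[0,0.1,0],[0,0.1,0],[0,0.1,0],[0,0.1,0],[0,0.1,0],[0,0.1,0],[0,0.1,0],[0,0.1,0],[0,0.1,0],[0,0.1,0]], "yaw": [0,0,0,0,0,0,0,0,0,0]}}

```text
time_s: 20.07
eef_pos: [0.6877, 0.0197, 0.1361]
tool_rot: [[0.391, 0.056, 0.919], [-0.918, -0.046, 0.393], [0.064, -0.997, 0.034]]
contact_force: [-1.5, 1.5, 7.4]
gripper_width: 0.0001
```

```bash
python3 go.py; python3 - <<'E'
from bench import arm
import cv2
q=arm.camera("scene")["color"][:,:,::-1]; cv2.imwrite("pics/s16.png",q)
o=cv2.imread("pics/scene0.png")
c=lambda i:cv2.resize(i[130:350,285:395],(300,600),interpolation=cv2.INTER_CUBIC)
cv2.imwrite("pics/z16.png",cv2.hconcat([c(o),c(q)]))
E
python3 go.py
```

```text
t 20.07 p [0.6877 0.0197 0.1361] yaw 0.405 yaxis [ 0.0564 -0.0461 -0.9973] F [-1.48  1.47  7.44] w 0.0001
t 20.12 p [0.6877 0.0197 0.1361] yaw 0.405 yaxis [ 0.0564 -0.0461 -0.9973] F [-1.04  1.79  6.46] w 0.0005
```

View pics/z16.png

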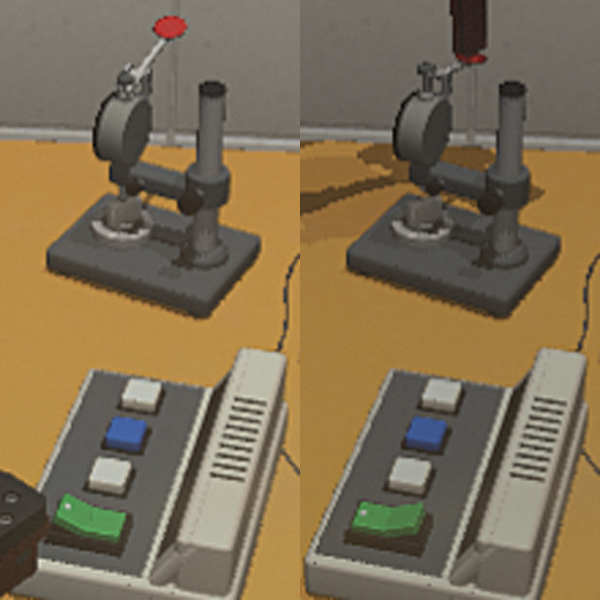

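```bash
python3 -c "
from bench import arm
print(arm.finish_job())
s=arm.observe();print(s['time_s'],s['eef_pos'],s['contact_force'])"
```

```text
the job is handed in; nothing more can be done
None
the job is handed in; nothing more can be done
```

I handed the job in at about 20 s, with the fingers still holding the red paddle down. All three steps were carried out in order, but no verdict was reported.

**What I did**
- **Rocker:** I pressed the green rocker to its stop, then pressed it a second time to be sure. Both presses stopped at the same height under about 17–18 N, and the white dot sat in the same place after each.
- **Zero key:** I pressed the blue key to its stop (about 16 N) with the probe resting on the block, then released it.
- **Paddle:** I pressed the red paddle down about 26 mm, to its stop.

**Last checks**
- The paddle force was about 6–7 N. Pushing harder did not move the arm any further, so the paddle is at its stop.
- The last picture shows the front half of the rocker level, the blue and white keys out, and the spindle cap raised. The gauge block stands where it was.
- A wider picture taken just before the paddle press showed the bystanders in place.

**What disagreed**
- **Fingertip height:** the closed fingertips sat about 22 mm higher than the reported tool point. My first presses at the rocker therefore stopped short, and I found the contact by force instead.
- **Camera positions:** the wrist camera differed from the other two by about 3–7 mm.
- **Rocker angle:** the dot's shift in the scene picture put the rocker at only about 0.31–0.37 rad, and 0.33 is needed. I judged it fully on from the repeated stop at the same height.

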